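Free a locked centrifuge lid by its sunken emergency release

ROBOT

A 7-joint arm with a two-finger parallel gripper is mounted at the origin on a cart in front of the work surface, level with it; the furniture and walls round the work are solid. World frame = base frame: x ahead of the robot, y to its left, z up, the work surface at z = 0. Lengths are in m, angles in rad, forces in N, time in s.
With the tool pointing down it reaches from about 0.425 to 0.825 m from the base axis. Payload 3.6 kg.
Tool frame: the origin (TCP) lies midway between the tips of the shut fingers; the grasp point (between the pads) lies 19 mm behind it; z points along the fingers, y is the line along which they close (so a half turn about z gives the same grasp; the last joint's range is limited). The gripper opens to 85 mm and grips with 20 to 120 N. Pads are 22 mm wide; open, the fingers measure 114 mm over their backs; the gripper's body (76 mm by 85 mm) begins 54 mm behind the grasp point. The pads swing forward as they close: fully open they stand 13 mm farther back than shut.
Start: joints at [-1.262, 0.615, -0.013, 1.423, 0.008, 1.103, -0.04], TCP at [0.214, 0.614, 0.231] pointing down, gripper open.
Joint ranges: [-3.12, 3.12], [-0.3, 2.06], [-1.34, 1.32], [0.26, 2.42], [-1.36, 4.5], [0.01, 1.98], [-2.84, 2.84]. Speed limits (rad/s): [2.79, 2.79, 3.14, 3.14, 3.14, 3.14, 3.14].

INTERFACE

Orientations are given as a rotation vector (axis times angle).
In Python, from bench import monitor, vision, workorder gives the robot as it stands.
- The arm moves only by the tool play_rows, never from a script. Its argument "targets" is a list of rows, each a list of 3 entries, a list of its own where there are three numbers: the shift along the tool's x, y, z scaled (see below), then the turn, a rotation vector about the tool's x, y, z scaled (see below), then the opening, from 0 (shut) to 1 (fully open). In form: [[[dx, dy, dz], [wx, wy, wz], hand], ...]. A call has 1 to 5 rows; each row is the pose to reach, as a shift and turn from the pose commanded when the call began, along the tool's axes at that moment; what a row does not reach only later rows make up. The controller multiplies each number of a shift by 200 mm and each number of a turn by 2 rad. A row lasts 1/12 s, in which the tool goes at most 41.7 mm and 7.16 degrees, less where a joint would pass 70% of its speed; a pose out of reach is approached as far as the arm can. A call with a number of a shift or a turn outside -1 to 1 is refused whole. A call with a gripper value outside its range is refused whole. The fingers move at their own pace and stop on an object; the grip force is fixed at half the most. Time passes only in rows, so rows that repeat a pose let the fingers close. It gives the time, the measured TCP pose, the force, the opening and the grip force at its end, in the units of the state.
- monitor.sense(): the state, without advancing time (a new reading comes with each control period).
- vision.get_image(name): name is "side" or "top"; returns a dict with "color" (400x640x3 uint8, blue, green, red), "vertical_fov" (degrees; the focal length in pixels is half the picture's height over the tangent of half this angle, whatever the lens; pixels are square), "cx", "cy" (the principal point, pixels), "R" (3x3) and "t" (3): a world point X has camera coordinates R X + t. Camera axes: x right, y down, z forward; pixel columns grow to the right and rows downward; lengths in m; the calibration is good to about 2 mm. A picture is of the moment at which its call begins. There is no depth.
- workorder.sign_off(): hands the job in; it is judged then, once.
The state is a dict: "time_s": time; "q": joint angles; "joint_vel": joint speeds; "tau": joint torques, N m; "eef_pos": TCP position; "tool_rot": TCP orientation; "force": force on the tool from outside, world axes, zero at the start; "torque": the same for the moment, N m; "opening": finger opening in m; "grasp_force": force on a finger pad.
Only numpy, scipy, OpenCV 4.12 (cv2) and the standard library are available. Lean on these libraries where they do the work, as an engineer would, in place of code of your own. Each camera call takes 0.05 s, during which the arm holds its last target. There are 200 camera calls.

TASK

The power tripped and the small white centrifuge's grey lid is still locked over the tubes. Reach your closed fingertips into the round well in the right-hand part of its top and press the red emergency-release key at the bottom until the lid springs ajar, then come out of the well and push the lid back until it stands fully open, upright at its stop. Only touch and push, gently: grip and lift nothing, and leave the things standing on the bench where they are.

Things in the scene. Friction and masses are not known exactly. Their poses are not given: they have to be found in the camera images.
- centrifuge: compact white bench microcentrifuge, 220 mm deep (its x), 250 mm wide (its y), fixed to the bench, with a flat top deck at 116 mm; origin at the centre of its underside, x pointing to its rear (where the lid is hinged), y to its left, z up; seen from the front the lid is on the left and a strip with the well in front and a dark display behind it is on the right
- instrument_corner (a point): front right corner, at bench level, of the tall grey instrument (330 mm high, boxes on top) that stands fixed on the left of the bench, reaching from here to the left (+y) and rear (+x). A tall glass hood likewise stands from 550 mm to the right of here. Keep arm and gripper clear of both
- well_mouth (a point): centre of the round release well's mouth, level with the deck, 116 mm above the bench (52 mm in front of and 83 mm to the right of the centrifuge's origin); the well is 46 mm in diameter with straight walls, and its floor is 38 mm below the mouth
- key_top (a point): centre of the top face of the red round release key, 25 mm in diameter, in the middle of the well, 24 mm below the mouth when up; moves with the key
- release_key (a joint): how far the release key is pressed, m: 0 up, 0.007 fully down (even then its top is 7 mm above the well's floor). It springs back; about 2 to 3 N starts it and 5 to 6 N bottoms it. It draws the lid's latch back, which lets the lid go once the key is more than about 0.0045 down
- lid (a joint): opening angle of the grey lid, rad: 0 shut and latched, 1.66 fully open against its stop. When the latch lets go the lid springs up by itself to roughly 0.9 and stops there; its hinge is stiff and it stays wherever it is left. Pushing it farther takes a few N at the lip, best along the arc about its hinge
- lid_lip (a point): middle of the front end of the lip at the lid's front edge; moves with the lid. The lip is 60 mm wide and 8 mm thick, and stands 180 mm from the hinge axis. The lid is 156 mm wide, 166 mm long and 22 mm thick
- lid_hinge (a point): point on the lid's hinge axis at the middle of its width, 120 mm above the bench at the rear of the deck (fixed); the axis runs along the centrifuge's y, and the lid's front edge swings up and then to the rear
- tape: bystander: roll of cream tape lying flat, 90 mm in diameter, 19 mm high, origin at the centre of its underside, loose
- blue_bottle: bystander: clear bottle with a white label band and a blue cap, 56 mm in diameter, 104 mm high, origin at the centre of its underside, loose
- small_bottle: bystander: small white reagent bottle, 31 mm in diameter, 66 mm high, origin at the centre of its underside, loose; stands close in front of the centrifuge
- pen: bystander: black marker pen lying on the bench front at the right, 130 mm long, 16 mm high, loose
- pen_left: bystander: black marker pen lying on the bench front at the left, 130 mm long, 16 mm high, loose

How it is judged:
By the outcome, as a careful person would: the job done as asked, in the order asked, and still so for the second after the job is handed in, with the robot touching nothing.
It also fails if it takes over 58 s, if anything falls off the work surface, if the arm or the gripper's body presses on something with over 40 N, if the wrist force passes 120 N, or if a joint passes its speed limit or range.

## Working session

There is one attempt and no reset: what is moved stays moved. The work goes in short steps, Python scripts to look and compute and a tool call to move; the robot and the scene stay as the last step left them, time stands still between calls to the robot, and variables do not carry over. Pictures are saved under pics/ and viewed, at most 10 in all, crops included, and the job is handed in when it is done.

Besides the shell and the picture viewer there is one more tool, called after "Call:" as name(argument=value, ...) on one line, values as JSON. play_rows: Moves the arm, as the interface text tells. Shifts and turns lie within -1 to 1; 1 stands for 200 mm of shift or 2 rad of turn. Its arguments: {"type":"object","properties":{"targets":{"type":"array"}},"required":["targets"]}

```bash
mkdir -p pics
cat > h.py <<'E'
import numpy as np, cv2
from bench import monitor, vision, workorder
from scipy.spatial.transform import Rotation as Ro
def snap(n,f):
    d=vision.get_image(n); cv2.imwrite('pics/'+f,d['color']); np.savez('pics/'+n+'.npz',**{k:v for k,v in d.items()}); return d
def cam(n):
    d=np.load('pics/'+n+'.npz'); f=200/np.tan(np.radians(float(d['vertical_fov']))/2); return d['R'],d['t'],f,float(d['cx']),float(d['cy'])
def onz(n,u,v,z):
    R,t,f,cx,cy=cam(n); c=-R.T@t; r=R.T@np.array([(u-cx)/f,(v-cy)/f,1]); return c+r*(z-c[2])/r[2]
def proj(n,X):
    R,t,f,cx,cy=cam(n); p=R@np.array(X)+t; return np.round([f*p[0]/p[2]+cx,f*p[1]/p[2]+cy],1)
def st():
    s=monitor.sense(); print(s['time_s'],np.round(s['eef_pos'],4),np.round(s['tool_rot'],3),np.round(s['force'],1),s['opening']); return s
E
python3 - <<'E'
from h import *
for n in('side','top'):
    d=snap(n,n+'0.png'); print(n,-d['R'].T@d['t'],d['R'].round(2).tolist(),{k:d[k] for k in d if k not in('color','R')})
st()
E
```

```text
side [ 0.35361824 -0.65552227  0.64250482] [[0.96, -0.27, -0.02], [-0.17, -0.58, -0.79], [0.2, 0.77, -0.61]] {'vertical_fov': 57.85066806180241, 'cx': 321.4858850849403, 'cy': 196.18238223595662, 't': array([-0.50404744,  0.19008986,  0.82302476])}
top [ 0.40708985 -0.00221732  0.96414199] [[0.02, -1.0, -0.0], [-0.99, -0.02, -0.13], [0.13, 0.01, -0.99]] {'vertical_fov': 51.642368389544, 'cx': 315.5681785071404, 'cy': 204.5726202667933, 't': array([-0.00749408,  0.53164713,  0.90143885])}
0.1 [0.2133 0.6133 0.2302] [-0.523 -3.097  0.004] [-0.7  0.2 -0.1] 0.08526836418028717
```

View pics/side0.png

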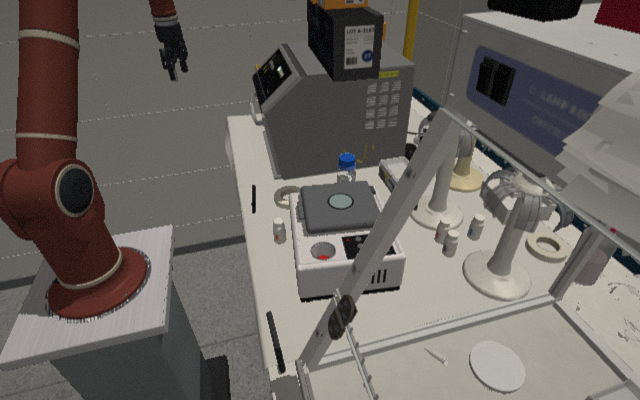

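View pics/top0.png

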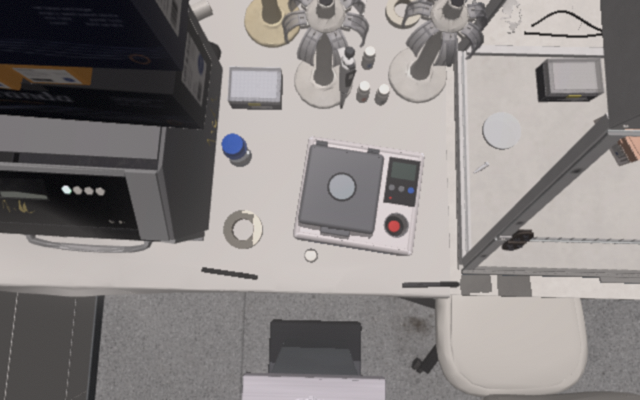

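The side view shows the centrifuge with its well at about (323,250). The top view shows the well at about (395,224), the lid at about (341,188), the instrument on the left and the hood on the right. I'll enlarge the centrifuge in the top view.

Run:
```python
from h import *
im=cv2.imread('pics/top0.png')[130:270,280:440]; cv2.imwrite('pics/c1.png',cv2.resize(im,None,fx=4.25,fy=4.25,interpolation=cv2.INTER_CUBIC))
```

```text
(no output)
```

View pics/c1.png

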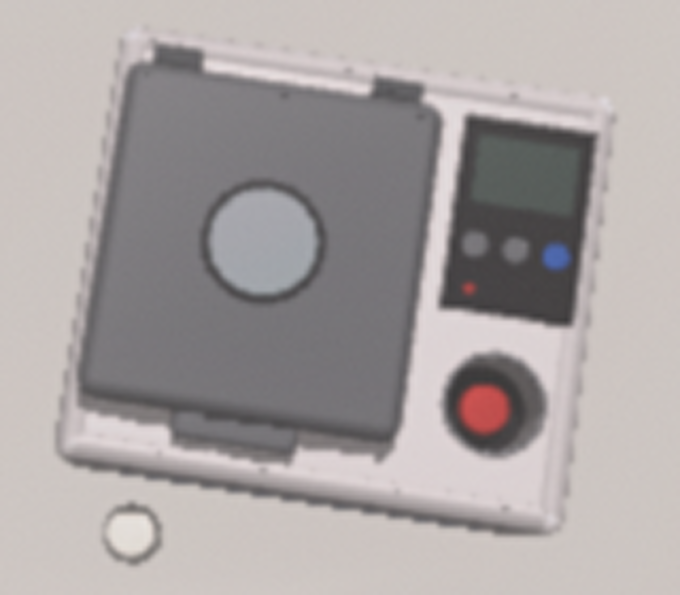

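The crop shows the well centre at about (495,404), the key at (485,409), the lip's front middle at (233,448), the hinge lugs at (178,57) and (398,91), and the deck corners. Next I convert these to positions.

Run:
```python
from h import *
P=lambda u,v,z:onz('top',280+(u+.5)/4.25-.5,130+(v+.5)/4.25-.5,z)
w=P(495,404,.116);k=P(485,409,.092);print('well',w,'key',k)
a,b=P(178,57,.125),P(398,91,.125);print('lugs',a,b)
C=[P(*c,.116) for c in((128,42),(610,108),(550,525),(65,450))]
print('corners',np.round(C,3),[np.linalg.norm(C[i]-C[(i+1)%4]).round(3) for i in range(4)])
e=(C[0]+C[1]-C[2]-C[3]);y1=np.arctan2(e[1],e[0]); e=C[0]+C[3]-C[1]-C[2];y2=np.arctan2(-e[0],e[1]); e=a-b;y3=np.arctan2(-e[0],e[1]);print('yaw',y1,y2,y3)
y=(y1+y2)/2;M=np.array([[np.cos(y),-np.sin(y)],[np.sin(y),np.cos(y)]])
o=np.mean(C,0)[:2];print('origin',o,'well pred',o+M@[-.052,-.083]); print('lip',P(233,448,.12))
wp=np.array([*(o+M@[-.052,-.083]),.116]);print('side proj of well',proj('side',wp), 'from pix',proj('side',w),proj('side',k))
print('instr corner px?',onz('top',205,238,0), 'small',onz('top',311,255,.066),'bottle',onz('top',234,146,.104))
```

```text
well [ 0.48317572 -0.16166971  0.116     ] key [ 0.4827163  -0.16121449  0.092     ]
lugs [ 0.64971377 -0.00448564  0.125     ] [ 0.6350652  -0.11267968  0.125     ]
corners [[ 0.659  0.021  0.116]
 [ 0.631 -0.219  0.116]
 [ 0.426 -0.188  0.116]
 [ 0.456  0.046  0.116]] [np.float64(0.241), np.float64(0.208), np.float64(0.235), np.float64(0.205)]
yaw -0.13538291560921928 -0.12274824632078726 -0.1345733195582907
origin [ 0.54308268 -0.08511777] well pred [ 0.48083246 -0.16073463]
lip [ 0.45859238 -0.03528771  0.12      ]
side proj of well [321.6 250.1] from pix [322.8 250.1] [322.7 258.3]
instr corner px? [0.45164301 0.26150543 0.        ] small [0.41761921 0.01233929 0.066     ] bottle [0.64487777 0.18272521 0.104     ]
```

Run:
```python
from h import *
im=cv2.imread('pics/side0.png')[170:310,270:430]; cv2.imwrite('pics/c2.png',cv2.resize(im,None,fx=4.25,fy=4.25,interpolation=cv2.INTER_CUBIC))
```

```text
(no output)
```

View pics/c2.png

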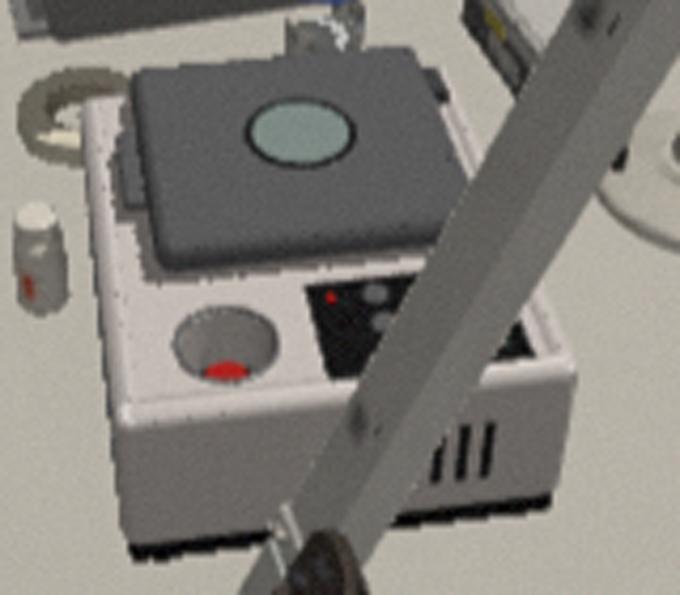

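The two views agree: the well is at (0.483, -0.161), yaw is -0.13, and the sizes fit. Next, a helper to work out move numbers.

```bash
cat >> h.py <<'E'
YAW=-0.13; W=np.array([.483,-.1613,.116]); H=np.array([.642,-.0586,.12])
cx_=np.array([np.cos(YAW),np.sin(YAW),0]); cy_=np.array([-np.sin(YAW),np.cos(YAW),0])
def ori(s,lean_y=0,lean_x=0): # tool y = s*cx_; lean: body leans by (rad) toward -cy_ (lean_y) or -cx_ (lean_x)
    z=np.array([0,0,-1.])+np.tan(lean_y)*cy_+np.tan(lean_x)*cx_; z/=np.linalg.norm(z)
    y=s*cx_-z*(s*cx_@z); y/=np.linalg.norm(y); return np.c_[np.cross(y,z),y,z]
def rel(p,R,p0=None,R0=None):
    s=monitor.sense()
    if p0 is None: p0,R0=s['eef_pos'],Ro.from_rotvec(s['tool_rot']).as_matrix()
    print('shift',np.round(R0.T@(np.array(p)-p0)/.2,3),'turn',np.round(Ro.from_matrix(R0.T@R).as_rotvec()/2,3))
E
python3 - <<'E'
from h import *
s=st();R0=Ro.from_rotvec(s['tool_rot']).as_matrix();print(R0.round(2))
for g in(1,-1): rel(W+[0,0,.06],ori(g,.09))
for p in([.36,.36,.25],[.40,.22,.25],[.43,0,.25],[.47,-.15,.25]): rel(p,R0)
E
```

```text
0.1 [0.2133 0.6133 0.2302] [-0.523 -3.097  0.004] [-0.7  0.2 -0.1] 0.08526836418028717
[[-0.94  0.33 -0.  ]
 [ 0.33  0.94 -0.  ]
 [-0.   -0.   -1.  ]]
shift [-2.546 -3.214  0.279] turn [-0.032  0.039  0.682]
shift [-2.546 -3.214  0.279] turn [-0.041 -0.034 -0.887]
shift [-1.109 -0.955 -0.097] turn [0. 0. 0.]
shift [-1.527 -1.551 -0.095] turn [0. 0. 0.]
shift [-2.031 -2.54  -0.093] turn [0. 0. 0.]
shift [-2.466 -3.183 -0.091] turn [0. 0. 0.]
```

Call:
play_rows(targets=[[[-0.17,-0.13,-0.02],[0,0,0.06],0],[[-0.34,-0.27,-0.04],[0,0,0.12],0],[[-0.5,-0.4,-0.06],[0,0,0.18],0],[[-0.66,-0.53,-0.08],[0,0,0.24],0],[[-0.82,-0.65,-0.1],[0,0,0.3],0]])

```text
time_s: 0.52
eef_pos: [0.325, 0.4367, 0.2509]
tool_rot: [-1.423, -2.8, 0.002]
force: [0.5, 1.3, 0.2]
opening: 0.0257
grasp_force: 0.0
```

Run:
```python
from h import *
s=st();print(s['q'].round(2) if hasattr(s['q'],'round') else s['q']);
for p in([.385,.27,.25],[.43,.08,.25]): rel(p,ori(1,.09))
```

```text
0.5167 [0.325  0.4367 0.2509] [-1.423e+00 -2.800e+00  2.000e-03] [0.5 1.3 0.2] 0.025720433321367954
[-1.08  0.43  0.16  1.71 -0.08  1.01 -0.26]
shift [-0.85  -0.249  0.005] turn [-0.018  0.043  0.38 ]
shift [-1.75  -0.627  0.006] turn [-0.018  0.043  0.38 ]
```

Call:
play_rows(targets=[[[-0.18,-0.05,0],[0,0,0.06],0],[[-0.36,-0.1,0],[0,0,0.12],0],[[-0.54,-0.15,0],[0,0,0.18],0],[[-0.72,-0.21,0],[0,0,0.24],0],[[-0.88,-0.27,0],[0,0,0.29],0]])

```text
time_s: 0.93
eef_pos: [0.3862, 0.2625, 0.251]
tool_rot: [2.166, 2.275, -0.001]
force: [0.6, -0.4, -0.2]
opening: -0.0001
grasp_force: 0.0
```

Run:
```python
from h import *
s=st();print(np.round(s['q'],2))
for p in([.43,.08,.25],[.45,-.1,.25]): rel(p,ori(1,.09))
```

```text
0.9333 [0.3862 0.2625 0.251 ] [ 2.166e+00  2.275e+00 -1.000e-03] [ 0.6 -0.4 -0.2] -7.036200169602014e-05
[-0.91  0.32  0.35  1.91 -0.14  0.93 -0.44]
shift [-0.922  0.174  0.005] turn [-0.004  0.045  0.089]
shift [-1.826  0.23   0.006] turn [-0.004  0.045  0.089]
```

Call:
play_rows(targets=[[[-0.19,0.03,0],[0,0,0.05],0],[[-0.38,0.06,0],[0,0,0.09],0],[[-0.57,0.1,0],[0,0.01,0.09],0],[[-0.76,0.14,0],[0,0.03,0.09],0],[[-0.94,0.17,0],[0,0.045,0.09],0]])

```text
time_s: 1.35
eef_pos: [0.4304, 0.0774, 0.2512]
tool_rot: [-2.304, -2.035, -0.097]
force: [1.1, 0.2, -0.9]
opening: -0.0
grasp_force: 0.0
```

Run:
```python
from h import *
s=st();print(np.round(s['q'],2))
for p in([.45,-.1,.25],W+[0,0,.1]): rel(p,ori(1,.09))
```

```text
1.35 [0.4304 0.0774 0.2512] [-2.304 -2.035 -0.097] [ 1.1  0.2 -0.9] -2.1223840735636698e-05
[-0.5   0.27  0.44  1.99 -0.26  0.9  -0.04]
shift [-0.865  0.207 -0.075] turn [-0.004 -0.     0.003]
shift [-1.163  0.409  0.067] turn [-0.004 -0.     0.003]
```

Call:
play_rows(targets=[[[-0.19,0.07,0],[0,0,0],0],[[-0.38,0.14,0],[0,0,0],0],[[-0.57,0.21,0],[0,0,0],0],[[-0.75,0.28,0.02],[0,0,0],0],[[-0.92,0.35,0.04],[0,0,0],0]])

```text
time_s: 1.77
eef_pos: [0.4769, -0.1127, 0.2259]
tool_rot: [-2.306, -2.034, -0.095]
force: [0.3, 0.9, 0.4]
opening: 0.0003
grasp_force: 0.0
```

Run:
```python
from h import *
s=st();print(np.round(s['q'],2))
rel(W+[0,0,.035]-.002*cy_,ori(1,.09))
```

```text
1.7667 [ 0.4769 -0.1127  0.2259] [-2.306 -2.034 -0.095] [0.3 0.9 0.4] 0.000269624081827869
[-0.09  0.41  0.47  1.88 -0.33  0.95  0.43]
shift [-0.28   0.063  0.35 ] turn [-0.004  0.     0.002]
```

Call:
play_rows(targets=[[[-0.15,0.03,0.05],[0,0,0],0],[[-0.28,0.06,0.15],[0,0,0],0],[[-0.29,0.063,0.25],[0,0,0],0],[[-0.29,0.063,0.35],[0,0,0],0],[[-0.29,0.063,0.35],[0,0,0],0]])

```text
time_s: 2.18
eef_pos: [0.4798, -0.1619, 0.1474]
tool_rot: [-2.3, -2.029, -0.088]
force: [-0.8, 0.6, 0.1]
opening: -0.0001
grasp_force: 0.0
```

Run:
```python
from h import *
s=st()
snap('side','side1.png'); d=snap('top','top1.png')
a=cv2.imread('pics/side1.png')[150:300,240:440];b=cv2.imread('pics/top1.png')[130:280,300:500]
cv2.imwrite('pics/c3.png',np.vstack([cv2.resize(i,None,fx=2,fy=2,interpolation=cv2.INTER_CUBIC) for i in(a,b)]))
for n in('side','top'):print(n,proj(n,s['eef_pos']))
for z in(.0,-.02,-.03): rel(W+[0,0,z]+.001*cy_-(z+.029)*.09*cy_,ori(1,.09))
```

```text
2.1833 [ 0.4798 -0.1619  0.1474] [-2.3   -2.029 -0.088] [-0.8  0.6  0.1] -0.00010853475982169913
side [321.  239.2]
top [399.2 225. ]
shift [-0.017  0.005  0.173] turn [-0.005  0.     0.003]
shift [-0.017  0.006  0.273] turn [-0.005  0.     0.003]
shift [-0.017  0.007  0.324] turn [-0.005  0.     0.003]
```

View pics/c3.png

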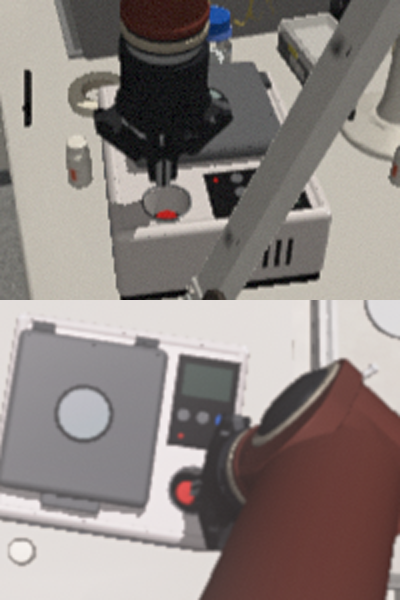

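Fingertips are just above the well, as the projection predicts (side 321,239), and the body is clear of the lid. I descend in steps, watching force.

Call:
play_rows(targets=[[[-0.017,0.005,0.05],[0,0,0],0],[[-0.017,0.005,0.1],[0,0,0],0],[[-0.017,0.005,0.15],[0,0,0],0],[[-0.017,0.005,0.2],[0,0,0],0],[[-0.017,0.005,0.2],[0,0,0],0]])

```text
time_s: 2.7
eef_pos: [0.482, -0.1617, 0.109]
tool_rot: [-2.301, -2.033, -0.092]
force: [-0.2, 0.1, -0.1]
opening: 0.0
grasp_force: 0.0
```

Call:
play_rows(targets=[[[0,0,0.03],[0,0,0],0],[[0,0,0.05],[0,0,0],0],[[0,0,0.06],[0,0,0],0],[[0,0,0.07],[0,0,0],0],[[0,0,0.07],[0,0,0],0]])

```text
time_s: 3.12
eef_pos: [0.4832, -0.1616, 0.0968]
tool_rot: [-2.305, -2.035, -0.095]
force: [-0.1, -0.3, -0.8]
opening: 0.0002
grasp_force: 0.0
```

Call:
play_rows(targets=[[[0,0,0.01],[0,0,0],0],[[0,0,0.02],[0,0,0],0],[[0,0,0.03],[0,0,0],0],[[0,0,0.035],[0,0,0],0],[[0,0,0.035],[0,0,0],0]])

```text
time_s: 3.53
eef_pos: [0.4835, -0.1613, 0.0904]
tool_rot: [-2.306, -2.036, -0.095]
force: [0.0, -1.5, 3.4]
opening: -0.0002
grasp_force: 1.7
```

Call:
play_rows(targets=[[[0,0,0.007],[0,0,0],0],[[0,0,0.014],[0,0,0],0],[[0,0,0.02],[0,0,0],0],[[0,0,0.02],[0,0,0],0],[[0,0,0.02],[0,0,0],0]])

```text
time_s: 3.95
eef_pos: [0.4835, -0.1613, 0.0862]
tool_rot: [-2.306, -2.036, -0.095]
force: [-0.5, -1.6, 5.2]
opening: 0.0003
grasp_force: 2.2
```

Run:
```python
from h import *
st();snap('side','side2.png'); o=cv2.imread('pics/side0.png');n=cv2.imread('pics/side2.png')
print(cv2.absdiff(o,n)[180:235,345:375].mean())
```

```text
3.95 [ 0.4835 -0.1613  0.0862] [-2.306 -2.036 -0.095] [-0.5 -1.6  5.2] 0.00030377915131186024
24.033737373737374
```

Run:
```python
from h import *
im=cv2.imread('pics/side2.png')[110:310,220:460]; cv2.imwrite('pics/c4.png',cv2.resize(im,None,fx=3,fy=3))
```

```text
(no output)
```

View pics/c4.png

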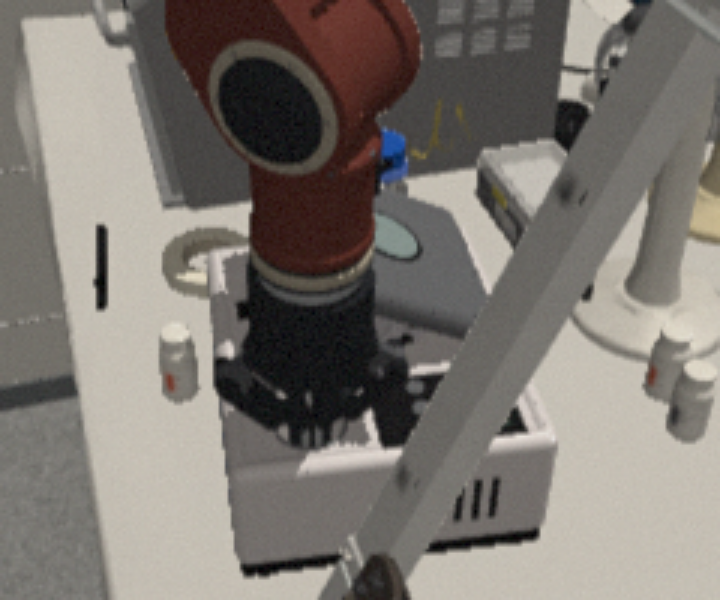

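The lid has sprung open: its window is tilted at about (395,240) in the crop. I come straight out of the well.

Call:
play_rows(targets=[[[0,0,-0.08],[0,0,0],0],[[0,0,-0.18],[0,0,0],0],[[0,0,-0.32],[0,0,0],0],[[0,0,-0.5],[0,0,0],0],[[0,0,-0.6],[0,0,0],0]])

```text
time_s: 4.42
eef_pos: [0.4834, -0.1713, 0.2079]
tool_rot: [-2.305, -2.036, -0.097]
force: [0.2, -0.6, -0.1]
opening: -0.0003
grasp_force: 0.0
```

Run:
```python
from h import *
st()
L=H+.18*(-np.cos(.9)*cx_+np.array([0,0,np.sin(.9)]));print('lip at .9',L)
A=L-.10*cx_;A[2]=.235
a=W-.07*cx_;a[2]=.215; rel(a,ori(1,0)); rel(A,ori(1,0))
```

```text
4.4167 [ 0.4834 -0.1713  0.2079] [-2.305 -2.036 -0.097] [ 0.2 -0.6 -0.1] -0.00032065713357368224
lip at .9 [ 0.53105434 -0.04409526  0.26099884]
shift [ 0.055 -0.359 -0.028] turn [-0.003 -0.045  0.003]
shift [ 0.673 -0.343 -0.073] turn [-0.003 -0.045  0.003]
```

Call:
play_rows(targets=[[[0.02,-0.17,-0.01],[0,0,0],0],[[0.06,-0.34,-0.03],[0,-0.02,0],0],[[0.25,-0.35,-0.045],[0,-0.045,0],0],[[0.44,-0.345,-0.06],[0,-0.045,0],0],[[0.62,-0.34,-0.07],[0,-0.045,0],0]])

```text
time_s: 4.83
eef_pos: [0.4294, -0.0388, 0.2311]
tool_rot: [-2.348, -2.075, 0.009]
force: [1.4, -0.9, -0.6]
opening: -0.0002
grasp_force: 0.0
```

Run:
```python
from h import *
s=st();print(np.round(s['q'],2));snap('side','side3.png');snap('top','top3.png')
a=cv2.imread('pics/side3.png')[80:280,220:460];b=cv2.imread('pics/top3.png')[120:280,240:450]
cv2.imwrite('pics/c5.png',np.hstack([cv2.resize(i,(400,int(400*i.shape[0]/i.shape[1])),interpolation=cv2.INTER_CUBIC)[:304] for i in(a,b)]))
for th in(.8,.9,1.0):
    L=H+.18*(-np.cos(th)*cx_+np.array([0,0,np.sin(th)]));print(th,proj('side',L),proj('top',L))
print(proj('side',s['eef_pos']),proj('top',s['eef_pos']))
L=H+.18*(-np.cos(.9)*cx_+np.array([0,0,np.sin(.9)]));L-=.02*cx_;L[2]=.24;rel(L,ori(1,0))
```

```text
4.8333 [ 0.4294 -0.0388  0.2311] [-2.348 -2.075  0.009] [ 1.4 -0.9 -0.6] -0.00022511091029930375
[-0.36  0.31  0.52  2.02 -0.2   0.87  0.16]
0.8 [322.5 160.6] [342.1 196.9]
0.9 [329.  155.1] [343.6 188.2]
1.0 [336.1 150. ] [345.3 178.8]
[280.6 173.9] [338.7 247.8]
shift [ 0.005  0.401 -0.05 ] turn [-0.005 -0.002  0.01 ]
```

View pics/c5.png

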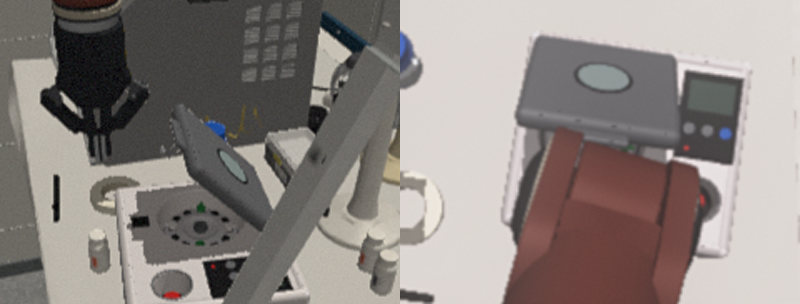

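The lid is standing at about 0.9 (lip at side pixel (327,147), model (329,155)), and the fingers are in front of it. I compute the arc waypoints.

Run:
```python
from h import *
for th in(.8,.9,1.0,1.1,1.2,1.3,1.4,1.5,1.6,1.66,1.7):
    L=H+.18*(-np.cos(th)*cx_+np.array([0,0,np.sin(th)]))-.015*cx_-[0,0,.02]; print(th,L.round(3),end=' ');rel(L,ori(1,0))
```

```text
0.8 [ 0.503 -0.04   0.229] shift [0.006 0.359 0.005] turn [-0.005 -0.002  0.01 ]
0.9 [ 0.516 -0.042  0.241] shift [ 0.005  0.426 -0.055] turn [-0.005 -0.002  0.01 ]
1.0 [ 0.531 -0.044  0.251] shift [ 0.003  0.499 -0.108] turn [-0.005 -0.002  0.01 ]
1.1 [ 0.546 -0.046  0.26 ] shift [ 0.002  0.576 -0.154] turn [-0.005 -0.002  0.01 ]
1.2 [ 0.562 -0.048  0.268] shift [ 0.     0.658 -0.191] turn [-0.005 -0.002  0.01 ]
1.3 [ 0.579 -0.05   0.273] shift [-0.001  0.743 -0.22 ] turn [-0.005 -0.002  0.01 ]
1.4 [ 0.597 -0.053  0.277] shift [-0.003  0.831 -0.241] turn [-0.005 -0.002  0.01 ]
1.5 [ 0.615 -0.055  0.28 ] shift [-0.005  0.92  -0.253] turn [-0.005 -0.002  0.01 ]
1.6 [ 0.632 -0.057  0.28 ] shift [-0.006  1.01  -0.255] turn [-0.005 -0.002  0.01 ]
1.66 [ 0.643 -0.059  0.279] shift [-0.008  1.064 -0.253] turn [-0.005 -0.002  0.01 ]
1.7 [ 0.65  -0.06   0.278] shift [-0.008  1.1   -0.249] turn [-0.005 -0.002  0.01 ]
```

Call:
play_rows(targets=[[[0,0.12,0],[0,0,0],0],[[0,0.24,-0.01],[0,0,0],0],[[0,0.32,-0.02],[0,0,0],0],[[0,0.37,-0.03],[0,0,0],0],[[0,0.41,-0.05],[0,0,0],0]])

```text
time_s: 5.35
eef_pos: [0.5118, -0.0517, 0.2391]
tool_rot: [-2.348, -2.074, 0.013]
force: [-1.9, 0.6, 0.6]
opening: 0.0002
grasp_force: 0.5
```

Call:
play_rows(targets=[[[0,0.02,-0.01],[0,0,0],0],[[0,0.04,-0.03],[0,0,0],0],[[0,0.06,-0.04],[0,0,0],0],[[0,0.08,-0.06],[0,0,0],0],[[0,0.1,-0.07],[0,0,0],0]])

```text
time_s: 5.77
eef_pos: [0.5324, -0.0544, 0.2549]
tool_rot: [-2.35, -2.076, 0.008]
force: [-2.4, 0.7, 2.3]
opening: -0.0
grasp_force: 1.5
```

Call:
play_rows(targets=[[[0,0.04,-0.02],[0,0,0],0],[[0,0.08,-0.04],[0,0,0],0],[[0,0.12,-0.06],[0,0,0],0],[[0,0.16,-0.08],[0,0,0],0],[[0,0.2,-0.09],[0,0,0],0]])

```text
time_s: 6.18
eef_pos: [0.5699, -0.0595, 0.276]
tool_rot: [-2.347, -2.073, 0.011]
force: [-12.7, 1.7, 25.4]
opening: 0.0001
grasp_force: 13.0
```

Call:
play_rows(targets=[[[0,0.04,-0.01],[0,0,0],0],[[0,0.08,-0.02],[0,0,0],0],[[0,0.12,-0.03],[0,0,0],0],[[0,0.16,-0.035],[0,0,0],0],[[0,0.2,-0.04],[0,0,0],0]])

```text
time_s: 6.6
eef_pos: [0.6149, -0.0655, 0.2897]
tool_rot: [2.352, 2.078, 0.007]
force: [-7.0, 1.8, 31.0]
opening: -0.0001
grasp_force: 15.9
```

Upward force of 31 N means the lip is bearing under the finger linkage, so I raise the tool and look.

Call:
play_rows(targets=[[[0,-0.01,-0.04],[0,0,0],0],[[0,-0.02,-0.08],[0,0,0],0],[[0,-0.02,-0.08],[0,0,0],0]])

```text
time_s: 6.85
eef_pos: [0.6086, -0.064, 0.2975]
tool_rot: [-2.352, -2.078, 0.005]
force: [-0.0, -0.2, -0.6]
opening: -0.0001
grasp_force: 0.0
```

Run:
```python
from h import *
s=st();snap('side','side4.png')
a=cv2.imread('pics/side4.png')[60:260,260:460]
cv2.imwrite('pics/c6.png',cv2.resize(a,None,fx=3,fy=3,interpolation=cv2.INTER_CUBIC))
print(proj('side',s['eef_pos']))
for th in(1.1,1.2,1.3,1.4,1.5,1.6):
    L=H+.18*(-np.cos(th)*cx_+np.array([0,0,np.sin(th)]));print(th,L.round(3),3*(proj('side',L)-[260,60]),3*(proj('side',L-.078*cy_-[0,0,.014])-[260,60]))
```

```text
6.85 [ 0.6086 -0.064   0.2975] [-2.352 -2.078  0.005] [-0.  -0.2 -0.6] -0.0001198569083179291
[369.4 138.2]
1.1 [ 0.561 -0.048  0.28 ] [251.4 256.2] [274.2 337.5]
1.2 [ 0.577 -0.05   0.288] [275.7 244.5] [300.9 325.2]
1.3 [ 0.594 -0.052  0.293] [301.2 234.9] [328.2 315. ]
1.4 [ 0.612 -0.055  0.297] [327.3 227.7] [356.4 307.2]
1.5 [ 0.629 -0.057  0.3  ] [353.7 222.6] [384.9 301.5]
1.6 [ 0.647 -0.059  0.3  ] [380.1 219.9] [413.1 298.5]
```

View pics/c6.png

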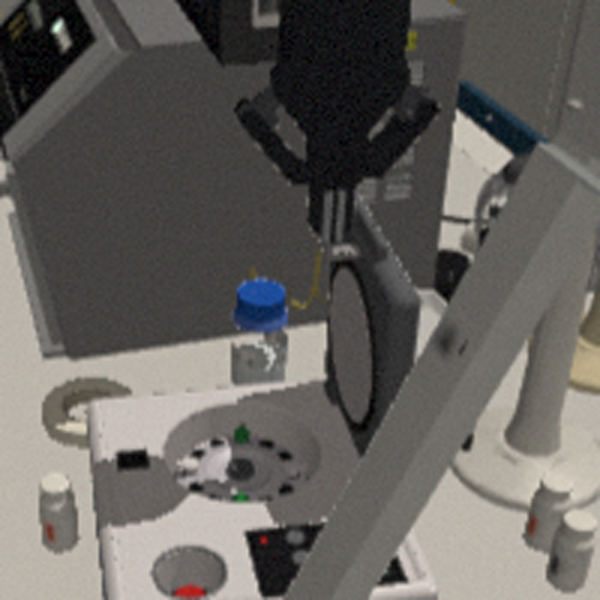

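The lid stands at about 1.5, and the fingertips (328,240) sit on the step at its front edge. I back off, lower to z = 0.27 and push on the lid's inner face instead.

Call:
play_rows(targets=[[[0,-0.12,0],[0,0,0],0],[[0,-0.22,0],[0,0,0],0],[[0,-0.22,0.07],[0,0,0],0],[[0,-0.22,0.13],[0,0,0],0],[[0,-0.16,0.13],[0,0,0],0]])

```text
time_s: 7.32
eef_pos: [0.572, -0.0588, 0.2666]
tool_rot: [-2.345, -2.071, 0.017]
force: [-0.6, 0.5, -0.3]
opening: -0.0001
grasp_force: 0.0
```

Call:
play_rows(targets=[[[0,0.03,0],[0,0,0],0],[[0,0.06,0],[0,0,0],0],[[0,0.09,0],[0,0,0],0],[[0,0.12,0],[0,0,0],0],[[0,0.15,0],[0,0,0],0]])

```text
time_s: 7.73
eef_pos: [0.6059, -0.0636, 0.2698]
tool_rot: [-2.35, -2.076, 0.01]
force: [-2.1, -0.2, 1.3]
opening: -0.0002
grasp_force: 0.7
```

Call:
play_rows(targets=[[[0,0.02,0],[0,0,0],0],[[0,0.04,0],[0,0,0],0],[[0,0.06,0],[0,0,0],0],[[0,0.07,0],[0,0,0],0],[[0,0.08,0],[0,0,0],0]])

```text
time_s: 8.15
eef_pos: [0.619, -0.0654, 0.2699]
tool_rot: [-2.346, -2.072, 0.015]
force: [-8.3, 1.6, 5.6]
opening: -0.0001
grasp_force: 4.8
```

Call:
play_rows(targets=[[[0,0.01,0],[0,0,0],0],[[0,0.02,0],[0,0,0],0],[[0,0.03,0],[0,0,0],0],[[0,0.03,0],[0,0,0],0]])

```text
time_s: 8.48
eef_pos: [0.623, -0.0659, 0.27]
tool_rot: [-2.344, -2.069, 0.019]
force: [-11.7, 1.9, 9.0]
opening: -0.0004
grasp_force: 6.4
```

Call:
play_rows(targets=[[[0,0.01,-0.005],[0,0,0],0],[[0,0.02,-0.005],[0,0,0],0],[[0,0.03,-0.005],[0,0,0],0],[[0,0.03,-0.005],[0,0,0],0]])

```text
time_s: 8.82
eef_pos: [0.6265, -0.0663, 0.2701]
tool_rot: [-2.34, -2.065, 0.026]
force: [-16.6, 2.9, 8.3]
opening: -0.0003
grasp_force: 8.5
```

Run:
```python
from h import *
s=st();snap('side','side5.png')
a=cv2.imread('pics/side5.png')[60:260,260:460]
cv2.imwrite('pics/c7.png',cv2.resize(a,None,fx=3,fy=3,interpolation=cv2.INTER_CUBIC))
for th in(1.5,1.55,1.6,1.66):
    u=-np.cos(th)*cx_+np.array([0,0,np.sin(th)]);n=np.sin(th)*cx_+np.array([0,0,np.cos(th)])
    for h in(-.004,.018): print(th,h,3*(proj('side',H+.166*u+h*n-.078*cy_)-[260,60]),end=' ')
    print()
```

```text
8.8167 [ 0.6265 -0.0663  0.2701] [-2.34  -2.065  0.026] [-16.6   2.9   8.3] -0.00029963301514566174
1.5 -0.004 [380.1 302.4] 1.5 0.018 [414.9 297. ] 
1.55 -0.004 [393.3 300.3] 1.55 0.018 [427.8 296.7] 
1.6 -0.004 [406.2 299.1] 1.6 0.018 [440.7 296.7] 
1.66 -0.004 [421.8 298.2] 1.66 0.018 [455.4 297.6]
```

View pics/c7.png

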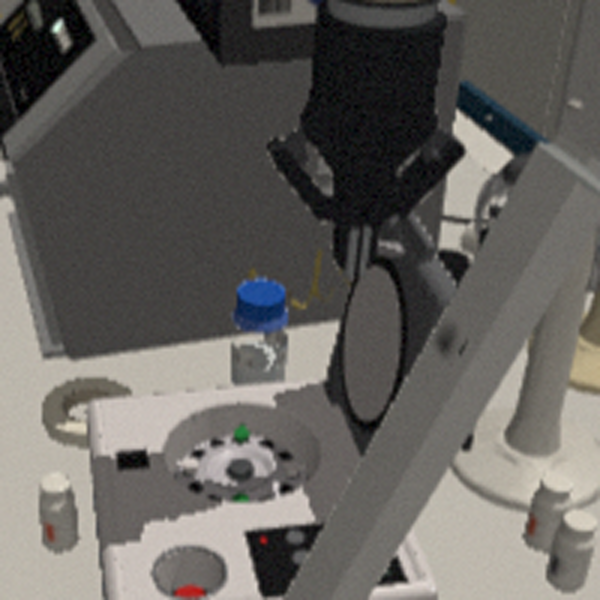

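The lid is near 1.66: inner corner at about (425,300), outer at (455,298). One more gentle nudge to confirm the stop.

Call:
play_rows(targets=[[[0,0.015,-0.01],[0,0,0],0],[[0,0.03,-0.01],[0,0,0],0],[[0,0.03,-0.01],[0,0,0],0],[[0,0.03,-0.01],[0,0,0],0]])

```text
time_s: 9.2
eef_pos: [0.6297, -0.0667, 0.2703]
tool_rot: [-2.336, -2.061, 0.034]
force: [-19.3, 3.1, 6.2]
opening: -0.0002
grasp_force: 10.2
```

Run:
```python
from h import *
o=cv2.imread('pics/side5.png');d=snap('side','side6.png');n=d['color']
# lid outer-corner region shift, and inner oval window
g=lambda i,r:cv2.cvtColor(i[r[0]:r[1],r[2]:r[3]],cv2.COLOR_BGR2GRAY).astype(np.float32)
for nm,r in(('lid',(148,185,390,408)),('oval',(150,205,370,398)),('bg',(155,230,268,330))):
    print(nm,cv2.phaseCorrelate(g(o,r),g(n,r)),np.abs(g(o,r)-g(n,r)).mean())
```

```text
lid ((0.6302248901158389, -0.09483944571070779), 1.2821530242760977) 8.750751
oval ((0.27940827482098385, -0.1651522511717367), 1.0830426377720304) 6.8564935
bg ((0.05095062420924634, 0.4565226898296899), 0.9769244047005972) 2.3769894
```

Call:
play_rows(targets=[[[0,0.015,0],[0,0,0],0],[[0,0.03,0],[0,0,0],0],[[0,0.03,0],[0,0,0],0],[[0,0.03,0],[0,0,0],0],[[0,0.03,0],[0,0,0],0]])

```text
time_s: 9.67
eef_pos: [0.6335, -0.0672, 0.2701]
tool_rot: [-2.333, -2.058, 0.038]
force: [-24.6, 4.0, 7.8]
opening: -0.0
grasp_force: 12.5
```

Run:
```python
from h import *
o=cv2.imread('pics/side6.png');d=snap('side','side7.png');n=d['color']
g=lambda i,r:cv2.cvtColor(i[r[0]:r[1],r[2]:r[3]],cv2.COLOR_BGR2GRAY).astype(np.float32)
for nm,r in(('lid',(148,185,390,408)),('oval',(150,205,370,398))):
    print(nm,cv2.phaseCorrelate(g(o,r),g(n,r)),np.abs(g(o,r)-g(n,r)).mean())
```

```text
lid ((0.8198491193224076, -0.02810990668780633), 1.1895383609665764) 9.824325
oval ((0.3895295232903404, -0.16217920027359156), 1.0628681368298) 7.312987
```

Force is 25 N, well beyond the hinge friction, so this looks like the stop. I back off and check the lid unobstructed.

Call:
play_rows(targets=[[[0,-0.06,0],[0,0,0],0],[[0,-0.12,0],[0,0,0],0],[[0,-0.24,0],[0,0,0],0],[[0,-0.42,0],[0,0,0],0],[[0,-0.6,0],[0,0,0],0]])

```text
time_s: 10.13
eef_pos: [0.5261, -0.0535, 0.273]
tool_rot: [-2.351, -2.077, 0.008]
force: [0.3, 0.7, 1.3]
opening: -0.0002
grasp_force: 0.0
```

Run:
```python
from h import *
st();snap('side','side8.png');snap('top','top8.png')
a=cv2.imread('pics/side8.png')[110:230,350:430]
b=cv2.imread('pics/top8.png')[100:260,290:430]
cv2.imwrite('pics/c8.png',np.hstack([cv2.resize(i,(400,400*i.shape[0]//i.shape[1]),interpolation=cv2.INTER_CUBIC)[:457] for i in(a,b)]))
for th in(1.4,1.5,1.55,1.6,1.66):
    u=-np.cos(th)*cx_+np.array([0,0,np.sin(th)]);n=np.sin(th)*cx_+np.array([0,0,np.cos(th)])
    for h in(-.004,.018): X=H+.166*u+h*n;print(th,h,5*(proj('side',X-.078*cy_)-[350,110]),(proj('top',X-.078*cy_)-[290,100])*400/140,(proj('top',X+.078*cy_)-[290,100])*400/140)
```

```text
10.1333 [ 0.5261 -0.0535  0.273 ] [-2.351 -2.077  0.008] [0.3 0.7 1.3] -0.0001622005415436355
1.4 -0.004 [140. 263.] [305.42857143 134.57142857] [45.42857143 95.71428571]
1.4 0.018 [197.5 249.5] [311.14285714  97.42857143] [50.85714286 58.85714286]
1.5 -0.004 [183.5 254. ] [309.71428571 106.57142857] [49.71428571 68.        ]
1.5 0.018 [241.5 245. ] [314.85714286  70.57142857] [55.14285714 32.        ]
1.55 -0.004 [205.5 250.5] [311.71428571  93.14285714] [51.71428571 54.28571429]
1.55 0.018 [263.  244.5] [316.57142857  57.42857143] [57.42857143 19.14285714]
1.6 -0.004 [227.  248.5] [313.42857143  79.42857143] [54.         41.14285714]
1.6 0.018 [284.5 244.5] [318.          44.57142857] [59.71428571  6.57142857]
1.66 -0.004 [253. 247.] [315.42857143  63.71428571] [56.57142857 25.42857143]
1.66 0.018 [309. 246.] [319.42857143  30.        ] [62.28571429 -8.        ]
```

View pics/c8.png

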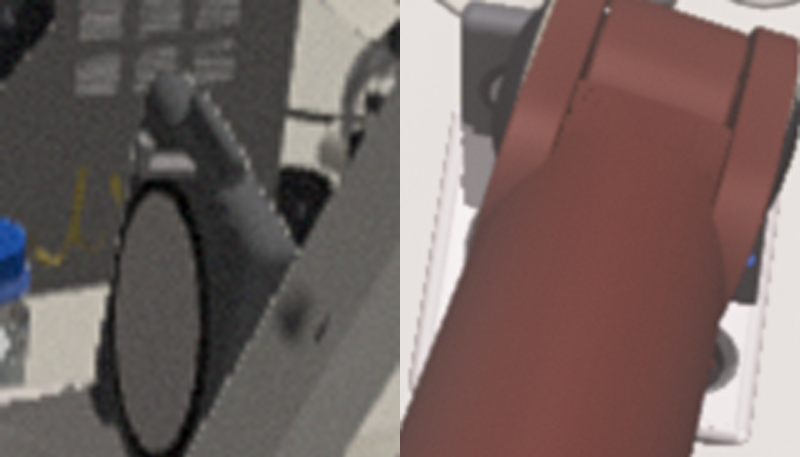

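Call:
play_rows(targets=[[[0,0.2,0],[0,0,0],0],[[0,0.36,0],[0,0,0],0],[[0,0.44,0],[0,0,0],0],[[0,0.46,0.01],[0,0,0],0],[[0,0.46,0.01],[0,0,0],0]])

```text
time_s: 10.65
eef_pos: [0.6176, -0.065, 0.27]
tool_rot: [-2.348, -2.075, 0.013]
force: [-4.7, 0.0, 2.2]
opening: -0.0
grasp_force: 2.1
```

Call:
play_rows(targets=[[[0,0.01,0],[0,0,0],0],[[0,0.02,0],[0,0,0],0],[[0,0.02,0],[0,0,0],0]])

```text
time_s: 10.9
eef_pos: [0.6191, -0.0651, 0.2701]
tool_rot: [-2.346, -2.072, 0.016]
force: [-7.2, 1.4, 3.2]
opening: -0.0003
grasp_force: 3.8
```

Call:
play_rows(targets=[[[0,0.01,0],[0,0,0],0],[[0,0.02,0],[0,0,0],0],[[0,0.02,0],[0,0,0],0]])

```text
time_s: 11.15
eef_pos: [0.6215, -0.0654, 0.2702]
tool_rot: [-2.344, -2.07, 0.019]
force: [-10.6, 1.8, 4.3]
opening: -0.0004
grasp_force: 5.5
```

Call:
play_rows(targets=[[[0,0.01,0],[0,0,0],0],[[0,0.02,0],[0,0,0],0],[[0,0.02,0],[0,0,0],0]])

```text
time_s: 11.4
eef_pos: [0.6241, -0.0658, 0.2702]
tool_rot: [-2.342, -2.068, 0.022]
force: [-13.5, 0.9, 6.3]
opening: -0.0001
grasp_force: 7.1
```

The force-position curve matches the previous push exactly, so the lid stays put against its stop and only the arm and fingers give. I withdraw and hand in.

Call:
play_rows(targets=[[[0,-0.1,0],[0,0,0],0],[[0,-0.25,0],[0,0,0],0],[[0,-0.42,0],[0,0,0],0],[[0,-0.6,-0.02],[0,0,0],0],[[0,-0.8,-0.05],[0,0,0],0]])

```text
time_s: 11.82
eef_pos: [0.4706, -0.0465, 0.2815]
tool_rot: [-2.351, -2.077, 0.008]
force: [0.5, 0.7, 0.7]
opening: 0.0002
grasp_force: 0.0
```

Run:
```python
from h import *
st();d=snap('side','side9.png')['color'];o=cv2.imread('pics/side8.png')
print('lid px change',cv2.absdiff(o,d)[145:200,370:405].mean(),'bench bystanders',cv2.absdiff(cv2.imread('pics/side0.png'),d)[180:345,245:290].mean())
print(workorder.sign_off())
```

```text
11.8167 [ 0.4706 -0.0465  0.2815] [-2.351 -2.077  0.008] [0.5 0.7 0.7] 0.0001643983465540272
lid px change 3.027878787878788 bench bystanders 4.203995510662177
the job is handed in; nothing more can be done
None
```

I pressed the release key until the lid sprang ajar, then pushed the lid back to what I judge to be its stop (images put it at about 1.6–1.66 rad, and a second push showed no further give). I withdrew clear and handed the job in at 11.8 s; the one rough moment was about 31 N upward while the fingertips sat on the step at the lid's front edge.

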